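# Glaze tile held in the lamp beam

## Task

First turn the lamp's dimmer knob so that its white pointer stands at the long thick mark of the scale. Then pick up the tall glaze test tile by its two narrow bare-clay edges, without the fingers ever touching its glazed broad faces, and hold it upright in the light path, midway between lamp and light meter and clear of them, a glazed face square to the beam and the beam through the middle of it. Finish while still holding it there, steady in the gripper; leave the short tile, the jar and the bowl where they are.

Things in the scene. Friction and masses are not known exactly. Their poses are not given: they have to be found in the camera images.
- dimmer_knob (a joint): Knob angle (rad). At 0 the white pointer on the bar grip points along the dimmer box's own -x; the value grows clockwise seen from above; 0 to 4.71, stops at both ends. The long thick mark is at 1.885 (108 degrees clockwise from -x); thin ticks every 0.471. Light friction (0.04 N m), stays where it is left. Starts short of the mark.
- dimmer_knob_grip (a point): On the knob's vertical axis at the height to grip, 77 mm above the table. The frame turns with the knob: the bar grip lies along its x (pointer end at -x), 42 mm long, 14 mm wide (y); its top is 84 mm above the table, its lower end, where a 44 mm disc begins, 54 mm. Grip it along y.
- dimmer_box: Fixed aluminium box 130 x 130 x 40 mm with the knob in the middle of its top and a black scale round it; origin at the centre of its underside on the table. The long mark is 24 mm long and 5 mm wide, the others 8 x 2 mm.
- tile_center (a point): Centre of the tall test tile, 52 mm above its underside. Stands on a foot 44 (x) x 36 (y) x 10 mm; brown bare-clay plate 12 mm thick (x), 36 mm wide (y), total height 104 mm, about 0.14 kg. Broad faces (+x, -x) carry white glaze, 1.5 mm proud, 28 mm wide, 80 mm high, centred here. The narrow edges (+y, -y), 36 mm apart, are bare and flat over the whole height: grip along y. z is up.
- short_tile_center (a point): Centre (32 mm up) of a second test tile of the same shape but only 64 mm high: a bystander, standing loose.
- beam_mid (a point): Middle of the light path on the fixed light bench, 110 mm above the table. The beam runs level along this x, from the lamp (grey, bright lens, at -x) to the light meter (black, at +x): cylinders 44 mm across, 55 mm long, inner faces 50 mm either side of this point, on posts. Base plate 230 (x) x 90 (y) x 12 mm. The gap is open above and on both sides (y).
- light_bench: The light bench itself (see beam_mid); origin at the centre of its base's underside on the table, same axes.
- jar: Closed glaze jar, 68 mm diameter, 100 mm high, origin at its underside: a bystander, loose.
- bowl: Small terracotta bowl, 100 mm across, 50 mm high, origin at its underside: a bystander, loose.
Not all that is in view belongs to the job. Of the things that look like the dimmer_box, the smaller one is meant.

How it is judged:
By the outcome, as a careful person would: the job done as asked, in the order asked, and still so for the second after the job is handed in, while the arm keeps its last pose, push and grip.
It also fails if it takes over 50 s, if anything falls off the work surface, if the arm or the gripper's body presses on something with over 40 N, if the wrist force passes 120 N, or if a joint passes its speed limit or range.

## Robot

A 6-joint arm with a two-finger parallel gripper is mounted at the origin on the work surface. World frame = base frame: x ahead of the robot, y to its left, z up, the work surface at z = 0. Lengths are in m, angles in rad, forces in N, time in s.
With the tool pointing down it reaches from about 0.375 to 0.925 m from the base axis. Payload 5.7 kg.
Tool frame: the origin (TCP) lies midway between the tips of the shut fingers; the grasp point (between the pads) lies 19 mm behind it; z points along the fingers, y is the line along which they close (so a half turn about z gives the same grasp; the last joint's range is limited). The gripper opens to 85 mm and grips with 20 to 120 N. Pads are 22 mm wide; open, the fingers measure 114 mm over their backs; the gripper's body (76 mm by 85 mm) begins 54 mm behind the grasp point. The pads swing forward as they close: fully open they stand 13 mm farther back than shut.
Start: joints at [1.033, 0.359, 1.51, -0, 1.272, -0.115], TCP at [0.246, 0.547, 0.203] pointing down, gripper open.
Joint ranges: [-2.97, 2.97], [-1.01, 2.36], [0.21, 2.38], [-0.96, 4.11], [0.2, 2.71], [-2.98, 2.98]. Speed limits (rad/s): [2.39, 2.39, 3.14, 3.14, 3.14, 3.14].

## Interface

Orientations are given as a 3x3 rotation matrix whose columns are the frame's x, y, z axes.
In Python, from cell import sense, grab_frame, sign_off gives the robot as it stands.
- The arm moves only by the tool play_rows, never from a script. Its argument "steps" is text: rows parted by semicolons, each of 6 numbers parted by spaces: the shift along the world's x, y, z in cm, then the turn, a rotation vector about the world's x, y, z in degrees. A call has 1 to 12 rows; each row is the pose to reach, as a shift and turn from the pose commanded when the call began; what a row does not reach only later rows make up. A row lasts 1/10 s, in which the tool goes at most 50 mm and 8.59 degrees, less where a joint would pass 70% of its speed; a pose out of reach is approached as far as the arm can. A call with a gripper value outside its range is refused whole. "jaw" is the finger opening in cm, from 0 to 8.54, set as the call begins (left out, the last holds). The fingers move at their own pace and stop on an object; "grip_force" is the grip in N (left out, the last holds). Time passes only in rows, so rows that repeat a pose let the fingers close. It gives the time, the measured TCP pose, the force, the opening and the grip force at its end, in the units of the state.
- sense(): the state, without advancing time (a new reading comes with each control period).
- grab_frame(name): name is "side" or "top" or "wrist"; returns a dict with "pixels" (400x640x3 uint8, blue, green, red), "camera_matrix" (3x3 intrinsics, pixels), "R" (3x3) and "t" (3): a world point X has camera coordinates R X + t; the wrist camera has in their place "T_tool_cam" (4x4, takes a point from camera to tool coordinates, whose origin is the TCP and whose axes are the flange's). Camera axes: x right, y down, z forward; pixel columns grow to the right and rows downward; lengths in m; the calibration is good to about 2 mm. A picture is of the moment at which its call begins: read the wrist's pose just before it. There is no depth.
- sign_off(): hands the job in; it is judged then, once.
The state is a dict: "time_s": time; "q": joint angles; "dq": joint speeds; "tau": joint torques, N m; "position": TCP position; "orientation": TCP orientation; "wrist_force": force on the tool from outside, world axes, zero at the start; "torque": the same for the moment, N m; "finger_gap": finger opening in m; "grip_force": force on a finger pad.
Only numpy, scipy, OpenCV 4.12 (cv2) and the standard library are available. Lean on these libraries where they do the work, as an engineer would, in place of code of your own. Each camera call takes 0.05 s, during which the arm holds its last target. There are 200 camera calls.

## Working session

There is one attempt and no reset: what is moved stays moved. The work goes in short steps, Python scripts to look and compute and a tool call to move; the robot and the scene stay as the last step left them, time stands still between calls to the robot, and variables do not carry over. Pictures are saved under pics/ and viewed, at most 10 in all, crops included, and the job is handed in when it is done.

Besides the shell and the picture viewer there is one more tool, called after "Request:" as a command line: name --argument value ..., lists and objects as JSON in quotes. play_rows: Moves the arm, as the interface text tells. Its arguments: {"type":"object","properties":{"steps":{"type":"string"},"jaw":{"type":"number"},"grip_force":{"type":"number"}},"required":["steps"]}

```bash
ls; mkdir -p pics; cat > h.py <<'E'
import numpy as np, cv2, pickle
from cell import sense, grab_frame, sign_off
def shot(n):
    s=sense(); f=grab_frame(n)
    if n=='wrist':
        T=np.eye(4);T[:3,:3]=s['orientation'];T[:3,3]=s['position']
        M=np.linalg.inv(T@np.array(f['T_tool_cam'])); f['R']=M[:3,:3]; f['t']=M[:3,3]
    return {k:np.array(f[k]) for k in('pixels','camera_matrix','R','t')}
def ray(f,u,v,z):
    R,t,K=f['R'],f['t'],f['camera_matrix']
    d=R.T@np.linalg.solve(K,[u,v,1]); c=-R.T@t
    return c+d*(z-c[2])/d[2]
def proj(f,X):
    p=f['camera_matrix']@(f['R']@np.array(X).T+np.array(f['t'])[:,None]); return (p[:2]/p[2]).T
def save(f,n): pickle.dump(f,open(n+'.pkl','wb')); cv2.imwrite(f'pics/{n}.png',f['pixels'])
def load(n): return pickle.load(open(n+'.pkl','rb'))
E
python3 - <<'E'
from h import *
for n in('top','side'):
    f=shot(n); save(f,n+'0'); print(n,f['camera_matrix'],f['R'],-f['R'].T@f['t'])
print(sense())
E
```

```text
pics
top [[496.94803002   0.         314.45837284]
 [  0.         496.94803002 198.92234811]
 [  0.           0.           1.        ]] [[ 0.02825257 -0.99956874  0.00800766]
 [-0.99729543 -0.02873026 -0.06764906]
 [ 0.06784994 -0.00607475 -0.99767704]] [0.43263058 0.01024412 1.29739133]
side [[446.64897371   0.         315.64413667]
 [  0.         446.64897371 190.51088962]
 [  0.           0.           1.        ]] [[ 0.7454964  -0.66649802 -0.00393871]
 [-0.41334386 -0.45768454 -0.7871923 ]
 [ 0.52285942  0.58847706 -0.61669504]] [ 0.0182012  -0.53736642  0.66641286]
{'time_s': 0.1, 'q': array([ 1.03291095e+00,  3.59432758e-01,  1.51131755e+00, -1.46147198e-05,
        1.27250771e+00, -1.15136493e-01]), 'dq': array([-0.00013688, -0.00296807, -0.00035033, -0.0009873 , -0.00015882,
        0.00074192]), 'tau': array([-7.71377927e-06, -5.28648627e+01, -2.79350585e+01, -3.60106969e-04,
        4.87704048e-03,  2.45052541e-05]), 'position': array([0.24585413, 0.54659554, 0.20184035]), 'orientation': array([[-9.11966298e-01,  4.10264261e-01, -8.41202989e-04],
       [ 4.10265085e-01,  9.11965183e-01, -1.43735907e-03],
       [ 1.77450782e-04, -1.65593925e-03, -9.99998613e-01]]), 'wrist_force': array([-0.69258942, -0.2479229 , -0.27603878]), 'torque': array([ 0.03743106,  0.07546904, -0.0181321 ]), 'grip_force': 0.0, 'finger_gap': 0.08544416561026158}
```

View pics/top0.png

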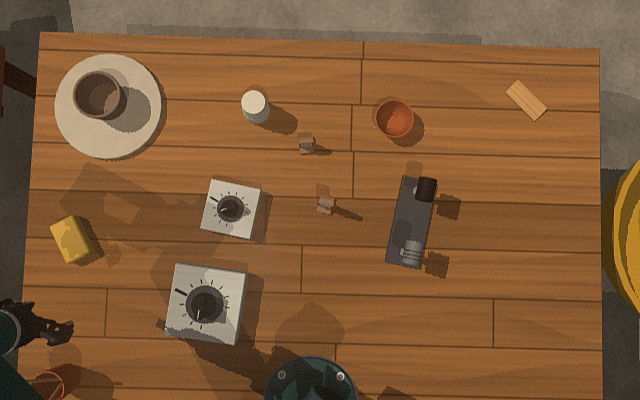

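View pics/side0.png

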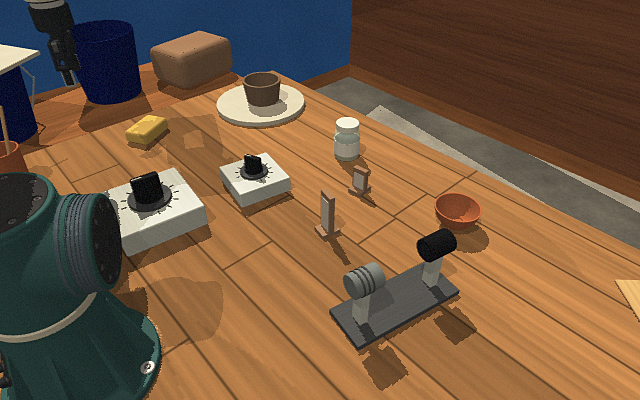

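Small box at top (231,209), side (255,178), about 52 px wide, which matches 130 mm. The larger box is at top (206,305), side (155,210), so the small one is meant. The tall tile is at top (326,204), side (327,215). The shorter one is at top (306,144), side (361,181). The bench is at top (411,222), with the lamp near the robot and the black meter on the far side. I'll confirm in an enlarged crop.

```bash
python3 - <<'E'
from h import *
a=load('top0')['pixels']; b=load('side0')['pixels']
c=lambda im,x,y,w,h,W,H:cv2.resize(im[y:y+h,x:x+w],(W,H),interpolation=cv2.INTER_CUBIC)
r1=np.hstack([c(a,196,174,75,70,400,373), c(a,290,125,75,100,280,373)])
r2=np.hstack([c(b,215,145,80,60,300,225),c(b,300,160,80,85,212,225),c(a,380,170,75,100,168,225)])
cv2.imwrite('pics/crop1.png',np.vstack([r1,r2]))
E
```

```text
(no output)
```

View pics/crop1.png

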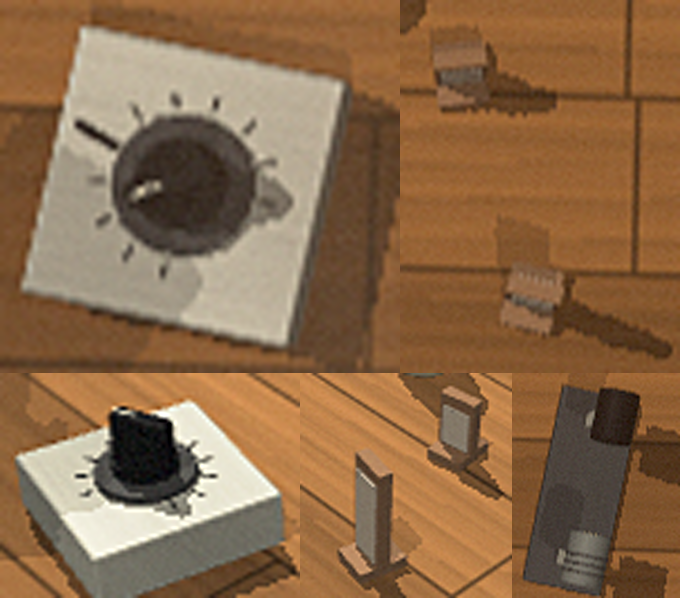

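The crop confirms the small box: its long mark points to upper left (80,125 in the crop) and the white pointer sits at about (145,190), short of the mark. The tall tile stands upright on its foot. The short one is the other. Next, rough poses.

```bash
cat >> h.py <<'E'
from scipy.optimize import least_squares
def fit(obs,x0):
    """obs: list of (frame, local pts Nx3, pixels Nx2); x=(x,y,yaw)"""
    def pts(x,L):
        c,s=np.cos(x[2]),np.sin(x[2]); L=np.array(L,float)
        return L@np.array([[c,s,0],[-s,c,0],[0,0,1]])+[x[0],x[1],0]
    r=lambda x:np.concatenate([(proj(f,pts(x,L))-np.array(p)).ravel() for f,L,p in obs])
    s=least_squares(r,x0,loss='soft_l1'); return s.x, np.round(r(s.x).reshape(-1,2),1)
E
python3 - <<'E'
from h import *
a,b=load('top0'),load('side0')
# box: top corners; x approx up in image
L=[[.065,.065,.04],[.065,-.065,.04],[-.065,-.065,.04],[-.065,.065,.04]]
px=np.array([[82,28],[345,80],[292,347],[22,288]])/5.333+[196,174]
x,r=fit([(a,L,px)],[.45,.2,0]);print('box',x,np.degrees(x[2]),r.tolist())
t=ray(a,*(np.array([147,190])/5.333+[196,174]),.084); d=t[:2]-x[:2]; print('ptr',t,'angle from -x cw',np.degrees(np.arctan2(x[2]*0+np.sin(np.pi+x[2]-np.arctan2(d[1],d[0])),np.cos(np.pi+x[2]-np.arctan2(d[1],d[0])))))
m=ray(a,*(np.array([97,134])/5.333+[196,174]),.04); d=m[:2]-x[:2]; print('mark',np.degrees(np.pi+x[2]-np.arctan2(d[1],d[0]))%360)
# bench base
s=2.24; px=np.array([[558,388-3],[525,580]]);
for u,v in [(403,176),(435,181),(420,268),(387,262)]: print('bench corner',ray(a,u,v,.012))
print('lamp', ray(a,410,251,.115), 'meter',ray(a,427,189,.115))
# tile top (z=.104) and foot
for u,v in[(506,268),(563,278)]:
    uu=290+u*75/280-400*75/280; vv=125+v*100/373; print('tile',ray(a,uu,vv,.104),uu,vv)
print(ray(b,328,237,0))
E
```

```text
box [ 0.4871467   0.21348825 -0.17385539] -9.961179844888573 [[-0.2, -0.7], [0.6, -0.2], [-0.2, 0.1], [-0.1, 0.8]]
ptr [0.48259169 0.22383351 0.084     ] angle from -x cw 56.27499771057834
mark 108.42853451568286
bench corner [ 0.58650173 -0.22640713  0.012     ]
bench corner [ 0.57584548 -0.31003496  0.012     ]
bench corner [ 0.34981155 -0.27404143  0.012     ]
bench corner [ 0.36278774 -0.18879089  0.012     ]
lamp [ 0.39582345 -0.22695785  0.115     ] meter [ 0.54457972 -0.26542846  0.115     ]
tile [ 0.51906319 -0.00635109  0.104     ] 318.3928571428571 196.84986595174263
tile [ 0.51365423 -0.04327727  0.104     ] 333.66071428571433 199.53083109919572
[ 0.4955085 -0.0391324  0.       ]
```

Request:
play_rows --steps "24 -33.4 8 0 0 -42;24 -33.4 8 0 0 -42;24 -33.4 8 0 0 -42;24 -33.4 8 0 0 -42;24 -33.4 8 0 0 -42;24 -33.4 8 0 0 -42;24 -33.4 8 0 0 -42;24 -33.4 8 0 0 -42;24 -33.4 8 0 0 -42;24 -33.4 8 0 0 -42;24 -33.4 8 0 0 -42;24 -33.4 8 0 0 -42" --jaw 8.54

```text
time_s: 1.3
position: [0.485, 0.214, 0.282]
orientation: [[-0.404, 0.915, -0.002], [0.915, 0.404, 0.0], [0.001, -0.001, -1.0]]
wrist_force: [-0.2, -0.2, -0.1]
finger_gap: 0.0854
grip_force: 0.0
```

```bash
python3 - <<'E'
from h import *
f=shot('wrist'); save(f,'w1'); s=sense(); print(s['time_s'],s['position'],s['orientation'],s['q']); print(-f['R'].T@f['t'],f['R'])
print(proj(f,[[.487,.2135,.084],[.487,.2135,.04]]))
E
```

```text
1.35 [0.48500621 0.21414539 0.28208619] [[-4.04624783e-01  9.14481813e-01 -1.34138267e-03]
 [ 9.14482606e-01  4.04625210e-01  5.17147457e-05]
 [ 5.90049439e-04 -1.20574605e-03 -9.99999099e-01]] [ 2.85138176e-01  1.93101479e-01  1.54479750e+00  4.32882680e-04
  1.40496636e+00 -1.31502473e-01]
[0.4573957  0.27348446 0.45317179] [[ 0.91497207  0.40351395 -0.00160981]
 [ 0.39016118 -0.88366253  0.25867893]
 [ 0.10295803 -0.23731208 -0.96596202]]
[[320.65300548 176.15417022]
 [320.42556683 170.64025484]]
```

View pics/w1.png

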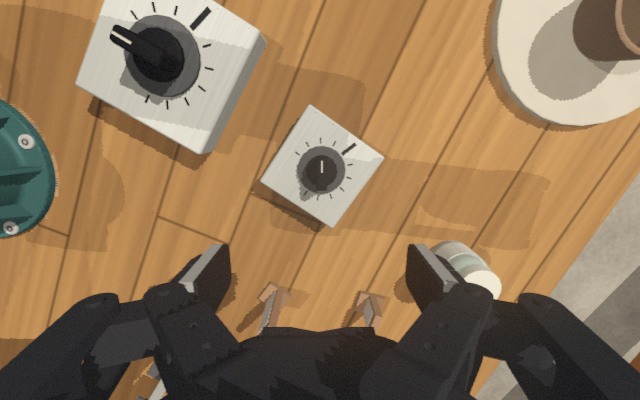

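The wrist view shows the small box at (322,168) with its pointer at (322,166) pointing up the image, and the long mark at (349,149). The large box is at upper left. I'll enlarge it to get the corners.

```bash
python3 - <<'E'
from h import *
f=load('w1')['pixels']; cv2.imwrite('pics/w1c.png',cv2.resize(f[98:238,252:392],(700,600)[:1]*2 if 0 else (600,600),interpolation=cv2.INTER_CUBIC))
E
```

```text
(no output)
```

View pics/w1c.png

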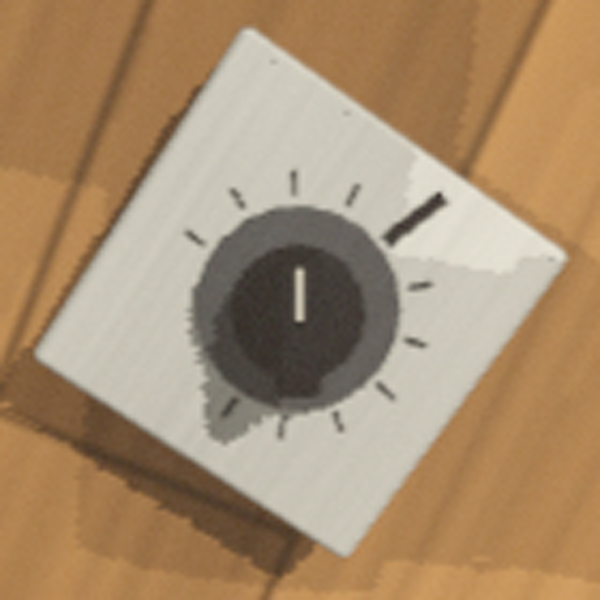

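The crop shows box corners at (248,28), (568,257), (346,556) and (36,355), the pointer line from (299,322) to (299,268), and the mark from (391,240) to (441,199).

```bash
python3 - <<'E'
from h import *
a,f=load('top0'),load('w1')
L=[[.065,.065,.04],[.065,-.065,.04],[-.065,-.065,.04],[-.065,.065,.04]]
pa=np.array([[82,28],[345,80],[292,347],[22,288]])/5.333+[196,174]
g=lambda P:np.array(P)*140/600+[252,98]
pf=g([[568,257],[346,556],[36,355],[248,28]])
for o in([(f,L,pf)],[(a,L,pa),(f,L,pf)]):
    x,r=fit(o,[.45,.2,0]); print(x,np.degrees(x[2]),r.tolist())
x,r=fit([(f,L,pf)],[.45,.2,0])
p=[ray(f,*g(q),.084) for q in([299,322],[299,268])]; d=p[1]-p[0]; print(p,'ptr dir',np.degrees(np.arctan2(d[1],d[0])))
m=[ray(f,*g(q),.04) for q in([391,240],[441,199])]; d=m[1]-m[0]; print(m,'mark dir',np.degrees(np.arctan2(d[1],d[0])),'expect',180+np.degrees(x[2])-108)
l=p[0][:2]-x[:2];print('ptr inner end from centre',l)
E
```

```text
[ 0.4883888   0.2156165  -0.18713237] -10.721895251263692 [[1.5, -0.0], [0.1, 1.6], [-1.3, 0.4], [-0.1, -1.6]]
[ 0.48807496  0.21492298 -0.1840337 ] -10.544354343130152 [[-0.5, -1.3], [0.2, -0.2], [-1.1, -0.1], [-0.8, 0.1], [1.1, 0.1], [-0.1, 1.9], [-1.6, 0.9], [-0.8, -1.2]]
[array([0.48671587, 0.21764607, 0.084     ]), array([0.48017983, 0.23233147, 0.084     ])] ptr dir 113.99243016945893
[array([0.50676519, 0.24798238, 0.04      ]), array([0.51602356, 0.2665366 , 0.04      ])] mark dir 63.48125654126382 expect 61.2781047487363
ptr inner end from centre [-0.00167293  0.00202957]
```

Request:
play_rows --steps "0.3 0.1 -5 0 0 0;0.3 0.1 -10 0 0 0;0.3 0.1 -15 0 0 0;0.3 0.1 -19 0 0 0;0.3 0.1 -22 0 0 0;0.3 0.1 -22.2 0 0 0;0.3 0.1 -22.2 0 0 0" --jaw 4.5

```text
time_s: 2.05
position: [0.4883, 0.2149, 0.0604]
orientation: [[-0.404, 0.915, -0.002], [0.915, 0.404, -0.0], [0.0, -0.002, -1.0]]
wrist_force: [0.4, 0.0, -0.1]
finger_gap: 0.0456
grip_force: 0.0
```

Request:
play_rows --steps "0 0 0 0 0 0;0 0 0 0 0 0;0 0 0 0 0 0;0 0 0 0 0 0;0 0 0 0 0 0;0 0 0 0 0 0" --jaw 0 --grip_force 30

```text
time_s: 2.65
position: [0.4893, 0.2141, 0.0608]
orientation: [[-0.403, 0.915, 0.0], [0.915, 0.403, 0.0], [-0.0, 0.0, -1.0]]
wrist_force: [0.4, 0.1, 1.1]
finger_gap: 0.0
grip_force: 0.0
```

```bash
python3 - <<'E'
from h import *
f=shot('wrist'); save(f,'w2'); g=shot('side'); save(g,'s2'); t=shot('top'); save(t,'t2')
print(proj(g,[[.4883,.2149,.06],[.488,.215,.084]]))
c=lambda im,x,y,w,h,W,H:cv2.resize(im[y:y+h,x:x+w],(W,H),interpolation=cv2.INTER_CUBIC)
cv2.imwrite('pics/x2.png',np.vstack([np.hstack([c(g['pixels'],195,80,120,130,400,433),c(f['pixels'],160,80,320,320,400,433)])]))
print(sense()['finger_gap'],sense()['wrist_force'])
E
```

```text
[[253.19972103 164.76204881]
 [252.14754005 156.37394141]]
-0.00012365653506208666 [-0.23435921  0.54650218 -0.67494702]
```

View pics/x2.png

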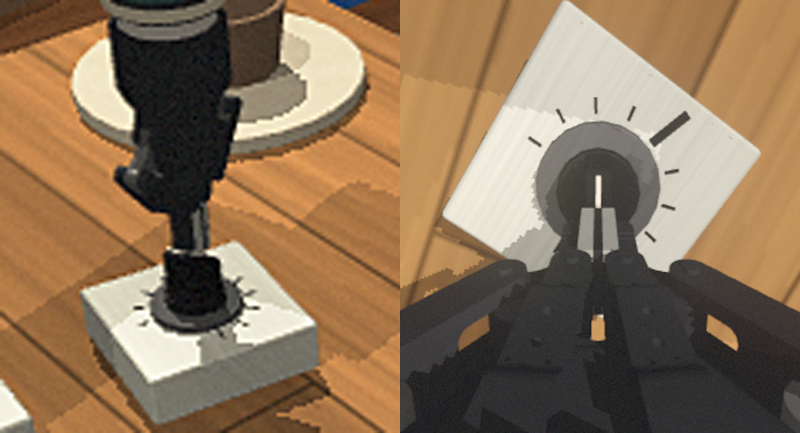

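The fingers shut to zero without taking the bar. In the crop, the finger tips seem to end above or behind the knob. I'll check the geometry numerically.

```bash
python3 - <<'E'
from h import *
f,g,t=load('w2'),load('s2'),load('t2')
s=sense(); print(s['position'],s['q'],s['finger_gap'])
P=np.array([s['position'],[.488,.215,.084],[.488,.215,.054],[.488,.215,.04]])
print('wrist crop',(proj(f,P)-[160,80])*[400/320,433/320]); print('side crop',(proj(g,P)-[195,80])*3.333)
# big box corner alternatives: side view of small box scale using s2 crop corners at z=.04
for u,v in[(82,292),(236,243),(317,325),(152,384)]: print('side corner z.04',ray(g,195+u/3.333,80+v/3.333,.04))
E
```

```text
[0.48915968 0.21408328 0.06055474] [ 2.83147834e-01  4.39331873e-01  1.80297779e+00 -8.11015883e-06
  8.99481094e-01 -1.31747321e-01] -0.00012365653506208666
wrist crop [[200.25082678 203.87087258]
 [199.07547322 221.7244761 ]
 [198.81968016 196.35950857]
 [198.72541625 187.01210467]]
side crop [[195.56475677 281.89553318]
 [190.47275099 254.55434672]
 [194.31053896 289.50670162]
 [196.05628719 305.40596751]]
side corner z.04 [0.43591372 0.28473175 0.04      ]
side corner z.04 [0.55861625 0.26148219 0.04      ]
side corner z.04 [0.53772282 0.13795853 0.04      ]
side corner z.04 [0.41278248 0.16060362 0.04      ]
```

```bash
python3 - <<'E'
from h import *
f,g=load('w2'),load('s2'); s=sense(); p=s['position']; R=s['orientation']
def crop(fr,x,y,w,h,k):
    im=cv2.resize(fr['pixels'][y:y+h,x:x+w],None,fx=k,fy=k,interpolation=cv2.INTER_CUBIC)
    def mk(P,c):
        for q in proj(fr,np.array(P)): cv2.circle(im,tuple(int(round(v)) for v in ((q+.5-[x,y])*k)),3,c,-1)
    mk([p-R[:,2]*d for d in(0,.02,.04)],(0,0,255)); mk([p+R[:,0]*d for d in(.011,-.011)],(0,255,255))
    mk([[.488-.407*d,.215+.913*d,.084] for d in(-.021,.021)],(0,255,0)); mk([[.488,.215,.054]],(255,0,0))
    return cv2.convertScaleAbs(im,alpha=1.8,beta=20)
cv2.imwrite('pics/x3.png',np.hstack([crop(f,270,130,110,140,3.6),crop(g,225,100,60,84,6)]))
E
```

```text
(no output)
```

View pics/x3.png

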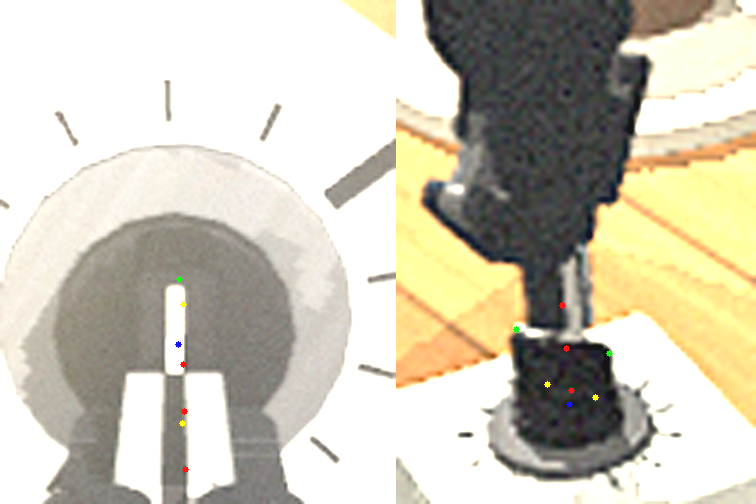

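```bash
python3 - <<'E'
from h import *
f=grab_frame('wrist'); T=np.array(f['T_tool_cam']); print(T.round(4)); K=np.array(f['camera_matrix']); print(K)
print('tip depth from 179px sep',K[0,0]*.0854/179)
Ti=np.linalg.inv(T)
for d in(0,-.013,-.026,-.04):
  for sx in(.011,-.011):
    q=[]
    for y in(.0427,-.0427,0):
        c=Ti@[sx,y,d,1]; p=K@c[:3]; q.append((p[:2]/p[2]).round(0).tolist()+[round(c[2],3)])
    print(d,sx,q)
E
```

```text
[[-6.000e-04 -9.658e-01 -2.594e-01  6.570e-02]
 [ 1.000e+00 -5.000e-04 -3.000e-04 -1.500e-03]
 [ 1.000e-04 -2.594e-01  9.658e-01 -1.711e-01]
 [ 0.000e+00  0.000e+00  0.000e+00  1.000e+00]]
[[291.9316515    0.         317.9382957 ]
 [  0.         291.9316515  200.31243594]
 [  0.           0.           1.        ]]
tip depth from 179px sep 0.13927912311947452
0 0.011 [[390.0, 214.0, np.float64(0.179)], [251.0, 214.0, np.float64(0.179)], [320.0, 214.0, np.float64(0.179)]]
0 -0.011 [[388.0, 247.0, np.float64(0.185)], [253.0, 247.0, np.float64(0.185)], [320.0, 247.0, np.float64(0.185)]]
-0.013 0.011 [[395.0, 221.0, np.float64(0.167)], [246.0, 221.0, np.float64(0.167)], [321.0, 221.0, np.float64(0.167)]]
-0.013 -0.011 [[393.0, 256.0, np.float64(0.173)], [248.0, 256.0, np.float64(0.173)], [321.0, 256.0, np.float64(0.173)]]
-0.026 0.011 [[402.0, 229.0, np.float64(0.154)], [240.0, 229.0, np.float64(0.154)], [321.0, 229.0, np.float64(0.154)]]
-0.026 -0.011 [[399.0, 267.0, np.float64(0.16)], [243.0, 267.0, np.float64(0.16)], [321.0, 267.0, np.float64(0.16)]]
-0.04 0.011 [[410.0, 239.0, np.float64(0.141)], [233.0, 239.0, np.float64(0.141)], [321.0, 239.0, np.float64(0.141)]]
-0.04 -0.011 [[406.0, 280.0, np.float64(0.147)], [236.0, 280.0, np.float64(0.147)], [321.0, 280.0, np.float64(0.147)]]
```

Both cameras put the real finger tips about 26 mm behind the reported TCP: open tips measure 40 mm back instead of 13, and the shut tips stand just above the bar top. I'll reopen, go 2.6 cm lower while watching the force, and close again.

Request:
play_rows --steps "0 0 0.3 0 0 0;0 0 0.3 0 0 0;0 0 0 0 0 0;0 0 0 0 0 0" --jaw 4.5

```text
time_s: 3.25
position: [0.4889, 0.214, 0.0602]
orientation: [[-0.403, 0.915, -0.001], [0.915, 0.403, -0.0], [0.0, -0.001, -1.0]]
wrist_force: [-0.2, 0.1, -1.3]
finger_gap: 0.0451
grip_force: 0.0
```

Request:
play_rows --steps "0 0 -0.5 0 0 0;0 0 -1 0 0 0;0 0 -1.5 0 0 0;0 0 -1.5 0 0 0"

```text
time_s: 3.65
position: [0.4884, 0.2139, 0.0446]
orientation: [[-0.403, 0.915, -0.002], [0.915, 0.403, -0.001], [0.0, -0.002, -1.0]]
wrist_force: [0.1, 0.2, -0.3]
finger_gap: 0.0449
grip_force: 0.0
```

Request:
play_rows --steps "0 0 -0.5 0 0 0;0 0 -1 0 0 0;0 0 -1 0 0 0"

```text
time_s: 3.95
position: [0.4886, 0.214, 0.0348]
orientation: [[-0.403, 0.915, -0.001], [0.915, 0.403, -0.0], [0.0, -0.001, -1.0]]
wrist_force: [0.2, 0.9, -0.5]
finger_gap: 0.0452
grip_force: 0.0
```

Request:
play_rows --steps "0 0 0 0 0 0;0 0 0 0 0 0;0 0 0 0 0 0;0 0 0 0 0 0" --jaw 0 --grip_force 30

```text
time_s: 4.35
position: [0.4894, 0.2142, 0.0358]
orientation: [[-0.403, 0.915, 0.0], [0.915, 0.403, 0.0], [-0.0, 0.0, -1.0]]
wrist_force: [-0.5, -0.5, 0.2]
finger_gap: 0.013
grip_force: 32.3
```

The bar is gripped (gap 13 mm, 32 N). Next I'll refine the box yaw from w2 before turning.

```bash
python3 - <<'E'
from h import *
f=load('w2'); g=lambda P:(np.array(P,float)-[400,0])/[1.25,1.353]+[160,80]
d=lambda A,B,z:(lambda v:round(np.degrees(np.arctan2(v[1],v[0])),1))((ray(f,*g(B),z)-ray(f,*g(A),z))[:2])
print('mark',d([652,141],[688,116],.04),'edge -x:',d([445,215],[566,2],.04),'(=80+) edge +y',d([566,2],[760,153],.04))
# subpixel: mark blob orientation (dark on white), in full-res
im=cv2.cvtColor(f['pixels'],cv2.COLOR_BGR2GRAY); x0,y0=g([640,100]); x1,y1=g([700,158])
for fr,(a,b,c,e) in((f,map(int,(x0,y0,x1,y1))),(load('w1'),(341,142,357,156))):
    gr=cv2.cvtColor(fr['pixels'],cv2.COLOR_BGR2GRAY)[b:e,a:c]; m=(gr<90).astype(np.uint8)
    n,l,st,ce=cv2.connectedComponentsWithStats(m); k=1+np.argmax(st[1:,4]); yy,xx=np.nonzero(l==k)
    P=np.array([ray(fr,a+x,b+y,.04)[:2] for x,y in zip(xx,yy)]); w,v=np.linalg.eigh(np.cov(P.T)); u=v[:,1]*np.sign(v[1,1])
    r=P.mean(0)-[.488,.215]; print(len(P),P.mean(0),'axis',np.degrees(np.arctan2(u[1],u[0])),'len',np.ptp(P@u),'radial',np.degrees(np.arctan2(r[1],r[0])))
E
```

```text
mark 57.6 edge -x: 79.5 (=80+) edge +y -10.5
217 [0.51009    0.25786393] axis 61.03282759922986 len 0.022939020568408686 radial 62.735607974877695
36 [0.51001957 0.25754567] axis 62.853976775223074 len 0.021440299867016066 radial 62.636107496161706
```

Request:
play_rows --steps "0 0 0 0 0 -7;0 0 0 0 0 -14;0 0 0 0 0 -21;0 0 0 0 0 -28;0 0 0 0 0 -35;0 0 0 0 0 -42;0 0 0 0 0 -48;0 0 0 0 0 -52.2;0 0 0 0 0 -52.2;0 0 0 0 0 -52.2;0 0 0 0 0 -52.2"

```text
time_s: 5.45
position: [0.4877, 0.2142, 0.0358]
orientation: [[0.476, 0.879, -0.002], [0.879, -0.476, 0.0], [-0.001, -0.002, -1.0]]
wrist_force: [-4.0, 1.7, 4.9]
finger_gap: 0.0131
grip_force: 32.9
```

```bash
python3 - <<'E'
from h import *
f=shot('wrist'); save(f,'w3'); s=sense(); R=s['orientation']; print(s['position'],np.degrees(np.arctan2(R[1,1],R[0,1]))+90,s['torque'],s['finger_gap'])
print(proj(f,[[.488+.0*np.cos(1.07),.215,.084],[.51,.2579,.04]]))
E
```

```text
[0.48761234 0.21425014 0.03574908] 61.55909067377749 [ 0.21965375  0.62773739 -0.07251841] 0.013204675454178789
[[320.07927219 264.19255633]
 [317.85872115 150.08584806]]
```

Request:
play_rows --steps "0 0 0 0 0 0;0 0 0 0 0 0;0 0 0 0 0 0;0 0 5 0 0 0;0 0 10 0 0 0;0 0 15 0 0 0;0 0 15 0 0 0;0 0 15 0 0 0" --jaw 4.5

```text
time_s: 6.3
position: [0.4903, 0.2144, 0.187]
orientation: [[0.476, 0.879, 0.003], [0.879, -0.476, 0.001], [0.003, 0.003, -1.0]]
wrist_force: [-0.9, 0.9, 0.0]
finger_gap: 0.0448
grip_force: 0.0
```

```bash
python3 - <<'E'
from h import *
f=shot('wrist'); save(f,'w4'); s=sense(); print(s['position'],s['time_s'])
P=proj(f,[[.488,.215,.084],[.488+.018*np.cos(1.075),.215+.018*np.sin(1.075),.084],[.51,.2579,.04]]);print(P)
x,y=(P[0]-[50,75]).astype(int); print(x,y)
cv2.imwrite('pics/w4c.png',cv2.resize(f['pixels'][y:y+100,x:x+100],(600,600),interpolation=cv2.INTER_CUBIC))
E
```

```text
[0.48894    0.21399676 0.18542502] 6.35
[[316.37281821 191.94714303]
 [316.3279334  173.48083088]
 [315.36847091 138.57197452]]
266 116
```

View pics/w4c.png

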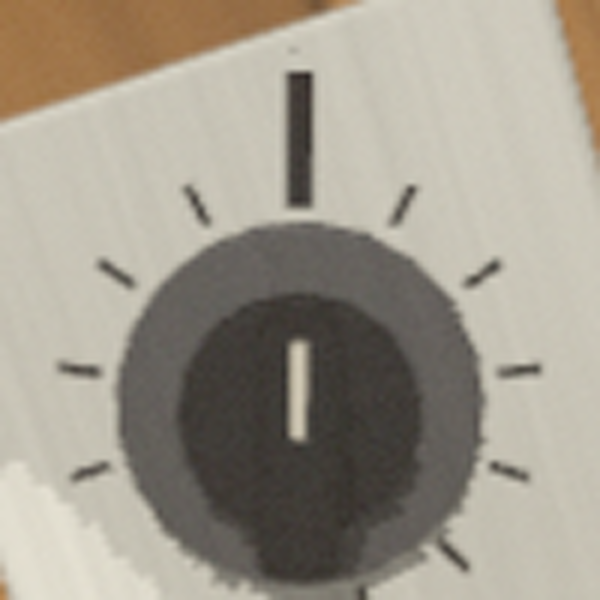

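The pointer line (298,440)–(299,340) lines up with the long mark centred at x=300 in the crop, so the knob is set. On to the tile, measured with wrist shots over the tile and over the bench.

Request:
play_rows --steps "0 -24 9.5 0 0 -70;0 -24 9.5 0 0 -70;0 -24 9.5 0 0 -70;0 -24 9.5 0 0 -70;0 -24 9.5 0 0 -70;0 -24 9.5 0 0 -70;0 -24 9.5 0 0 -70;0 -24 9.5 0 0 -70;0 -24 9.5 0 0 -70;0 -24 9.5 0 0 -70;0 -24 9.5 0 0 -70" --jaw 6.5

```text
time_s: 7.45
position: [0.4887, -0.0256, 0.2796]
orientation: [[0.99, -0.143, -0.002], [-0.143, -0.99, 0.0], [-0.002, -0.0, -1.0]]
wrist_force: [-0.0, -0.2, -0.8]
finger_gap: 0.0651
grip_force: 0.0
```

```bash
python3 - <<'E'
from h import *
f=shot('wrist'); save(f,'w5'); s=sense(); print(s['position'],s['orientation'].round(3).tolist(),s['q'],s['time_s'])
print(proj(f,[[.516,-.025,.104],[.516,-.025,0],[.467,-.246,.11],[.396,-.227,.115],[.545,-.265,.115]]))
E
```

```text
[ 0.48886607 -0.02561734  0.27989291] [[0.99, -0.144, -0.001], [-0.144, -0.99, 0.0], [-0.001, -0.0, -1.0]] [-1.93668591e-01  1.31416188e-01  1.62683108e+00  1.23808124e-04
  1.38463062e+00  1.52143584e+00] 7.5
[[313.56560744 154.32964004]
 [314.52539249 146.9257523 ]
 [505.68558622 169.16246223]
 [491.21595722 229.06301511]
 [527.82772178  96.86322572]]
```

```bash
python3 - <<'E'
from h import *
p=load('w5')['pixels']
c=lambda im,x,y,w,h,k:cv2.resize(im[y:y+h,x:x+w],None,fx=k,fy=k,interpolation=cv2.INTER_CUBIC)
A=c(p,283,117,60,75,6); B=c(p,430,50,146,200,3)
A=np.vstack([A,np.zeros((150,360,3),np.uint8)])
cv2.imwrite('pics/w5c.png',np.hstack([A,B])); print(A.shape,B.shape)
E
```

```text
(600, 360, 3) (600, 438, 3)
```

View pics/w5c.png

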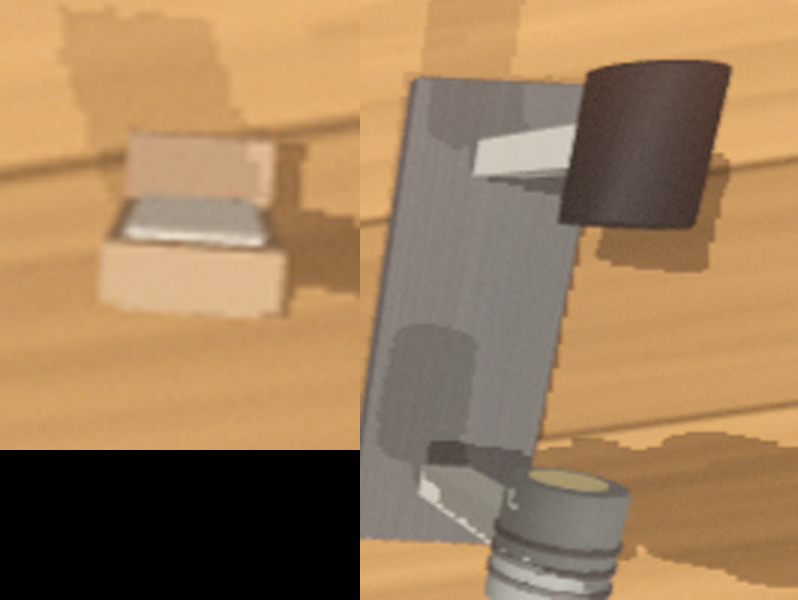

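In the left crop, the tall tile's brown top face has corners (105,243), (287,250), (283,317) and (99,302), with the +x glaze and the foot's +x edge (128–277, 132–140) above it. In the right crop, the bench base runs (412,78), (610,87), (521,543), (345,538), with the meter at the top and the lamp at the bottom.

```bash
python3 - <<'E'
from h import *
a,f=load('top0'),load('w5')
g=lambda P:np.array(P,float)/6+[283,117]; b=lambda P:(np.array(P,float)-[360,0])/3+[430,50]
Lt=[[.006,.018,.104],[.006,-.018,.104],[-.006,-.018,.104],[-.006,.018,.104]]; Pt=g([[104,243],[287,249],[283,317],[99,303]])
Lf=[[.022,.018,.01],[.022,-.018,.01]]; Pf=g([[127,132],[277,139]])
for o in([(f,Lt,Pt)],[(f,Lf,Pf)],[(f,Lt,Pt),(f,Lf,Pf)]):
    x,r=fit(o,[.51,-.03,0]); print('tile',x.round(4),np.degrees(x[2]).round(2),r.tolist())
# side view check of tile
s=load('side0'); print('side tile top/foot',proj(s,[[x[0],x[1],.104],[x[0],x[1],0]]))
Lb=[[.115,.045,.012],[.115,-.045,.012],[-.115,-.045,.012],[-.115,.045,.012]]
Pb=b([[412,78],[610,87],[521,543],[345,538]])
Pa=np.array([(403,176),(437,181),(420,268),(387,262)],float)
for o in([(f,Lb,Pb)],[(a,Lb,Pa)],[(f,Lb,Pb),(a,Lb,Pa)]):
    y,r=fit(o,[.47,-.25,-.2]); print('bench',y.round(4),np.degrees(y[2]).round(2),r.tolist())
c,sn=np.cos(y[2]),np.sin(y[2]); W=lambda L:np.array(L)@np.array([[c,sn,0],[-sn,c,0],[0,0,1]])+[y[0],y[1],0]
th=np.linspace(0,2*np.pi,60); circ=lambda X:W(np.c_[0*th+X,.022*np.cos(th),.11+.022*np.sin(th)])
for n,X in(('meter in',.05),('meter out',.105),('lamp in',-.05)):
    q=proj(f,circ(X)); q3=(q-[430,50])*3+[360,0]; print(n,'w5 crop xmin/xmax',q3[q3[:,0].argmin()].round(),q3[q3[:,0].argmax()].round())
    q=proj(s,circ(X)); print('  side',q.min(0).round(1),q.max(0).round(1),'top',proj(a,circ(X)).min(0).round(1),proj(a,circ(X)).max(0).round(1))
E
```

```text
tile [ 0.5052 -0.0254 -0.2009] -11.51 [[-0.0, -0.1], [-0.2, 0.7], [-0.2, -0.6], [0.4, 0.0]]
tile [ 0.5054 -0.0258 -0.1904] -10.91 [[0.4, 0.0], [-0.4, -0.0]]
tile [ 0.5052 -0.0254 -0.1993] -11.42 [[-0.0, -0.1], [-0.1, 0.6], [-0.1, -0.7], [0.4, -0.0], [0.3, 0.0], [-0.5, 0.2]]
side tile top/foot [[327.56698857 194.02658665]
 [326.96533992 231.61177255]]
bench [ 0.4661 -0.2481 -0.1805] -10.34 [[1.0, -0.5], [-1.0, -1.0], [-1.4, 1.1], [1.4, 0.8]]
bench [ 0.469  -0.2512 -0.1681] -9.63 [[-0.1, -1.3], [-0.2, 0.4], [0.9, 0.7], [-0.4, -0.2]]
bench [ 0.4668 -0.2493 -0.1755] -10.05 [[1.4, -0.9], [-0.5, -1.8], [-0.2, 0.5], [2.5, 0.5], [-0.5, -0.6], [-0.6, 1.4], [-0.2, 1.6], [-1.5, 0.5]]
meter in w5 crop xmin/xmax [555. 223.] [694. 227.]
  side [415.7 239.3] [433.7 263.2] top [414.1 199. ] [432.5 202.9]
meter out w5 crop xmin/xmax [583.  71.] [731.  62.]
  side [438.7 227.7] [457.3 250.9] top [418.4 176.5] [436.8 180.7]
lamp in w5 crop xmin/xmax [510. 470.] [636. 489.]
  side [370.1 262.1] [387.1 287.4] top [406.2 240. ] [424.7 243.8]
```

```bash
cat > edge.py <<'E'
from h import *
from scipy.ndimage import map_coordinates, gaussian_filter
def W(y,L):
    c,s=np.cos(y[2]),np.sin(y[2]); return np.array(L,float)@np.array([[c,s,0],[-s,c,0],[0,0,1]])+[y[0],y[1],0]
def refine(frames_edges,y,r=4,it=4):
    for _ in range(it):
        obs=[]
        for f,edges in frames_edges:
            G=gaussian_filter(f['pixels'].mean(2),.7)
            for A,B in edges:
                L=np.linspace(A,B,40); p=proj(f,W(y,L)); t=p[-1]-p[0]; n=np.array([-t[1],t[0]])/np.hypot(*t)
                o=np.arange(-r,r+.01,.25); S=map_coordinates(G,[(p[:,1:]+n[1]*o),(p[:,:1]+n[0]*o)],order=1)
                g=np.abs(np.gradient(S,axis=1)); k=g.argmax(1); ok=g.max(1)>2
                obs.append((f,L[ok],p[ok]+n*o[k][ok,None],n))
        res=lambda x:np.concatenate([(proj(f,W(x,L))-q)@n for f,L,q,n in obs])
        y=least_squares(res,y,loss='soft_l1',f_scale=.3).x
    return y,[(len(L),round(float(np.median((proj(f,W(y,L))-q)@n)),2),round(float(np.std((proj(f,W(y,L))-q)@n)),2)) for f,L,q,n in obs]
E
python3 - <<'E'
from edge import *
a,f,s=load('top0'),load('w5'),load('side0'); z=.012
e=lambda x0,y0,x1,y1,z=z:([x0,y0,z],[x1,y1,z])
left=e(.105,.045,-.03,.045); right=e(.04,-.045,-.05,-.045); topE=e(.115,.04,.115,-.03); bot=e(-.115,.03,-.115,-.01)
ew=[left,right,topE,bot]; et=[e(.105,.045,-.105,.045),e(-.115,.04,-.115,-.04)]
es=[e(-.115,.04,-.115,-.04),e(-.11,-.045,.11,-.045)]
for n,o in(('w',[(f,ew)]),('t',[(a,et)]),('s',[(s,es)]),('ws',[(f,ew),(s,es)]),('all',[(f,ew),(s,es),(a,et)])):
    y,r=refine(o,np.array([.4668,-.2493,-.18])); print(n,y.round(4),np.degrees(y[2]).round(2),r)
    th=np.linspace(0,2*np.pi,60)
    for X in(.05,-.05):
        q=(proj(f,W(y,np.c_[0*th+X,.022*np.cos(th),.11+.022*np.sin(th)]))-[430,50])*3+[360,0]; print('   ',X,q.min(0).round(),q.max(0).round())
# tile edges
x=np.array([.5052,-.0254,-.1993]); te=[([.006,.017,.104],[.006,-.017,.104]),([-.006,.017,.104],[-.006,-.017,.104]),([-.005,.018,.104],[.005,.018,.104]),([-.005,-.018,.104],[.005,-.018,.104]),([.022,.017,.01],[.022,-.017,.01])]
x,r=refine([(f,te)],x,r=2); print('tile',x.round(4),np.degrees(x[2]),r)
E
```

```text
w [ 0.4676 -0.2479 -0.1535] -8.8 [(40, -1.73, 1.16), (40, 1.01, 0.74), (40, 0.0, 0.69), (40, -0.0, 0.46)]
    0.05 [548. 223.] [688. 224.]
    -0.05 [509. 463.] [635. 494.]
t [ 0.4685 -0.2457 -0.1863] -10.68 [(40, -0.01, 0.28), (40, -0.01, 1.73)]
    0.05 [547. 219.] [686. 224.]
    -0.05 [500. 461.] [625. 493.]
s [ 0.4626 -0.2456 -0.1905] -10.92 [(40, 0.02, 0.51), (40, 0.02, 1.28)]
    0.05 [547. 235.] [685. 241.]
    -0.05 [499. 474.] [624. 507.]
ws [ 0.4672 -0.2466 -0.1762] -10.1 [(40, -1.49, 0.67), (40, 1.76, 0.38), (40, 0.25, 0.57), (40, 0.25, 0.38), (40, -2.75, 0.42), (40, -0.01, 1.37)]
    0.05 [548. 223.] [687. 227.]
    -0.05 [503. 464.] [629. 496.]
all [ 0.4674 -0.2461 -0.1804] -10.34 [(40, -1.24, 0.6), (40, 2.02, 0.38), (40, 0.13, 0.54), (40, 0.25, 0.37), (40, -2.62, 0.46), (40, -0.26, 1.35), (40, -0.24, 0.35), (40, 0.25, 1.58)]
    0.05 [547. 222.] [686. 227.]
    -0.05 [502. 464.] [627. 496.]
tile [ 0.5055 -0.0245 -0.2084] -11.937987985209118 [(40, 1.24, 0.56), (40, -0.51, 0.46), (40, 0.01, 0.28), (40, 0.01, 0.31), (32, -0.24, 0.2)]
```

Request:
play_rows --steps "-4 -22 3 0 0 0;-4 -22 3 0 0 0;-4 -22 3 0 0 0;-4 -22 3 0 0 0;-4 -22 3 0 0 0;-4 -22 3 0 0 0;-4 -22 3 0 0 0;-4 -22 3 0 0 0"

```text
time_s: 8.3
position: [0.4491, -0.2446, 0.3102]
orientation: [[0.989, -0.145, -0.0], [-0.145, -0.989, 0.001], [-0.001, -0.001, -1.0]]
wrist_force: [0.5, 0.5, -0.0]
finger_gap: 0.0653
grip_force: 0.0
```

```bash
cat > b6.py <<'E'
from edge import *
f=load('w6'); e=lambda x0,y0,x1,y1,z=.012:([x0,y0,z],[x1,y1,z])
E
python3 - <<'E'
from h import *
f=shot('wrist'); save(f,'w6'); s=sense(); print(s['position'],s['time_s'])
from edge import *
e=lambda x0,y0,x1,y1,z=.012:([x0,y0,z],[x1,y1,z])
ew=[e(.105,.045,-.02,.045),e(.105,-.045,-.02,-.045),e(.115,.04,.115,.025),e(.115,-.025,.115,-.04)]
cy=[([.1,.022,.11],[.055,.022,.11]),([.1,-.022,.11],[.055,-.022,.11])]
for n,o in(('base',ew),('cyl',cy),('both',ew+cy)):
    y,r=refine([(f,o)],np.array([.4672,-.248,-.184]),r=5); print(n,y.round(4),np.degrees(y[2]).round(2),r)
p=proj(f,W(y,[[.05,0,.11],[.105,0,.11],[-.05,0,.11],[.115,.045,.012],[.115,-.045,.012],[-.115,.045,.012],[-.115,-.045,.012]])); print(p.round(0).tolist())
# meter dark mask extents
m=(f['pixels'].max(2)<75); x,yy=p[0].astype(int)
for row in range(int(p[1][1])-5,int(p[0][1])+10,6):
    c=np.nonzero(m[row,int(p[0][0])-80:int(p[0][0])+80])[0]+int(p[0][0])-80; print(row,c.min() if len(c) else None,c.max() if len(c) else None,len(c))
cv2.imwrite('pics/w6.png',f['pixels'])
E
```

```text
[ 0.44920062 -0.24450607  0.31028275] 8.35
base [ 0.4673 -0.2537 -0.1649] -9.45 [(27, -2.61, 0.9), (38, 1.54, 1.66), (40, 0.01, 2.04), (32, -0.02, 1.69)]
cyl [-184.5727   34.1375   -2.1329] -122.2 [(0, nan, nan), (0, nan, nan)]
both [ 0.468  -0.2511 -0.1614] -9.25 [(25, -0.72, 0.97), (38, 3.29, 1.65), (40, 0.01, 1.38), (32, -0.21, 1.99), (40, 0.25, 0.46), (40, -0.48, 0.35)]
[[321.0, 117.0], [322.0, 69.0], [320.0, 196.0], [291.0, 72.0], [351.0, 73.0], [292.0, 219.0], [345.0, 220.0]]
63 None None 0
69 306 307 2
75 305 340 6
81 329 339 11
87 305 339 11
93 304 338 14
99 326 339 14
105 305 338 14
111 306 338 15
117 314 337 16
123 None None 0
  return _methods._mean(a, axis=axis, dtype=dtype,
  ret = ret.dtype.type(ret / rcount)
  ret = _var(a, axis=axis, dtype=dtype, out=out, ddof=ddof,
  arrmean = um.true_divide(arrmean, div, out=arrmean,
  ret = ret.dtype.type(ret / rcount)
```

```bash
python3 - <<'E'
from h import *
f=load('w6'); G=cv2.cvtColor(f['pixels'],cv2.COLOR_BGR2GRAY)
hsv=cv2.cvtColor(f['pixels'],cv2.COLOR_BGR2HSV)
sat=hsv[:,:,1]
for r in range(66,226,6): print(r,''.join('#' if sat[r,c]<90 and G[r,c]<75 else '+' if sat[r,c]<90 and G[r,c]<150 else 'o' if sat[r,c]<90 else '.' for c in range(270,372)))
for r,c in[(111,322),(75,322.7)]: print(ray(f,c,r,.11))
E
```

```text
66 ......................................................................................................
72 ...................................#########+++++++++####.#.#.........................................
78 ......................+++++++++++++########+++++++#+####.#............#+++++++++++....................
84 ......................++++++++++++#########+++++++#######..#..........++++++++++++....................
90 ......................++++++++++++########+++++++#+#######..###.##....+++++++++++.....................
96 ......................++++++++++++#######++++++++###########.#####..##+++++++++++.....................
102 ......................++++++++++++.#####++++++++##############.###.#.+++++++++++......................
108 ......................++++++++++++######+++++++++#+############.#.##.+++++++++++......................
114 ......................++++++++++++#####+++++++++++###############..#++++++++++++......................
120 .....................++++++++++++++++++++++++++++++++++++++++++++++++++++++++++.......................
126 .....................+++++++++++
[... 1158 characters left out ...]
.......++++++++++++++++++++++++++++++++++++++++++++++++++++++............................
198 ....................++++++++++++++++ooooooooooooooooooooo+++++++++++++++++............................
204 ....................++++++++++oooooooooooooooooooooooooooo+++++++++++++++.............................
210 ....................++++++++++ooooooooooooooooooooooooooo++++++++++++++++.............................
216 ...................o++++++++++++++ooooooooooooooooooooooo++++++++++++++++.............................
222 .............................+++oooooooooooooooooooooooo+++++++.......................................
[ 0.52445363 -0.26117946  0.11      ]
[ 0.56459879 -0.26777393  0.11      ]
```

```bash
python3 - <<'E'
from h import *
f=load('w6')
Lb=[[.115,.045,.012],[.115,-.045,.012],[-.115,-.045,.012],[-.115,.045,.012]]
y,r=fit([(f,Lb,[[291.3,75],[352,75.5],[342,219],[288.9,219]])],[.467,-.248,-.18]); print(y,np.degrees(y[2]),r.tolist())
l=ray(f,315.8,222,.11); m=ray(f,321.5,112,.11); m2=ray(f,322.3,78,.11); print(l,m,m2)
for A in(m,m2): print('axis yaw',np.degrees(np.arctan2(*(A-l)[1::-1])))
u=(m-l)/np.linalg.norm(m-l); print('beam y at x=.467',l+u*(.467-l[0])/u[0])
G=cv2.cvtColor(f['pixels'],cv2.COLOR_BGR2GRAY)
for r in(204,210,216,222,228): print(r,G[r,292:345].tolist())
print('col322',G[60:125,322].tolist(),'col 316',G[180:225,316].tolist())
E
```

```text
[ 0.46672157 -0.2483771  -0.18648529] -10.684820110835975 [[0.1, -2.1], [-0.4, 0.0], [0.1, 2.3], [0.2, 0.2]]
[ 0.3843893  -0.23266846  0.11      ] [ 0.52338862 -0.2604114   0.11      ] [ 0.56140353 -0.26683921  0.11      ]
axis yaw -11.287368140472319
axis yaw -10.925961002096113
beam y at x=.467 [ 0.467      -0.24915677  0.11      ]
204 [132, 132, 133, 132, 134, 133, 134, 133, 153, 170, 176, 179, 184, 187, 189, 190, 189, 194, 194, 193, 193, 192, 190, 189, 187, 186, 185, 182, 178, 174, 171, 169, 163, 160, 157, 152, 146, 137, 133, 128, 119, 108, 99, 95, 99, 102, 98, 97, 99, 98, 99, 116, 125]
210 [130, 131, 131, 133, 135, 135, 132, 134, 156, 172, 178, 183, 186, 189, 192, 194, 194, 195, 194, 194, 193, 192, 192, 189, 190, 188, 184, 182, 179, 175, 173, 170, 162, 158, 152, 148, 141, 135, 127, 119, 116, 112, 109, 106, 108, 108, 104, 100, 100, 100, 102, 116, 121]
216 [131, 132, 131, 131, 133, 132, 133, 127, 121, 118, 107, 149, 174, 181, 185, 189, 191, 192, 191, 193, 190, 191, 189, 188, 188, 186, 183, 180, 176, 172, 170, 166, 159, 155, 151, 143, 136, 126, 117, 103, 88, 106, 131, 136, 137, 136
[... 389 characters left out ...]
, 192, 192, 191, 185, 180, 177, 174, 169, 168, 164, 160, 158, 154, 150, 151, 151, 150, 147, 141, 132, 123, 120, 115, 98, 122, 165, 179, 181, 180, 180, 179, 181, 179, 180, 178, 178, 179]
col322 [173, 172, 171, 169, 171, 168, 159, 109, 72, 75, 75, 77, 77, 75, 73, 74, 75, 72, 69, 70, 74, 72, 67, 71, 68, 68, 68, 71, 69, 72, 70, 71, 71, 70, 67, 66, 68, 68, 65, 68, 66, 66, 65, 63, 62, 73, 71, 71, 73, 70, 72, 68, 69, 67, 69, 71, 71, 62, 63, 96, 135, 135, 133, 136, 136] col 316 [115, 111, 115, 112, 116, 116, 115, 116, 116, 116, 115, 116, 119, 115, 126, 168, 168, 167, 167, 172, 179, 118, 152, 186, 187, 188, 188, 189, 190, 189, 190, 190, 189, 191, 189, 188, 188, 186, 179, 129, 137, 158, 187, 187, 186]
```

Request:
play_rows --steps "5.6 22 -3 0 0 -3;5.6 22 -3 0 0 -3;5.6 22 -3 0 0 -3;5.6 22 -3 0 0 -3;5.6 22 -3 0 0 -3;5.6 22 -3 0 0 -3;5.6 22 -10 0 0 -3;5.6 22 -10 0 0 -3;5.6 22 -10 0 0 -3"

```text
time_s: 9.25
position: [0.5021, -0.0251, 0.2077]
orientation: [[0.98, -0.197, -0.007], [-0.197, -0.98, 0.001], [-0.007, 0.0, -1.0]]
wrist_force: [-0.1, -0.7, 0.4]
finger_gap: 0.0655
grip_force: 0.0
```

```bash
python3 - <<'E'
from edge import *
f=shot('wrist'); save(f,'w7'); s=sense(); R=s['orientation']; print(s['position'],np.degrees(np.arctan2(R[1,1],R[0,1])),s['time_s'])
te=[([.006,.017,.104],[.006,-.017,.104]),([-.006,.017,.104],[-.006,-.017,.104]),([-.005,.018,.104],[.005,.018,.104]),([-.005,-.018,.104],[.005,-.018,.104])]
for x0 in([.5053,-.025,-.2],[.5053,-.025,-.18]):
    x,r=refine([(f,te)],np.array(x0),r=3); print('tile',x.round(4),np.degrees(x[2]),r)
p=proj(f,W(x,[[0,0,.104]]))[0].astype(int); print(p)
G=cv2.cvtColor(f['pixels'],cv2.COLOR_BGR2GRAY)
hsv=cv2.cvtColor(f['pixels'],cv2.COLOR_BGR2HSV)
for r in range(p[1]-36,p[1]+30,3): print(r,''.join('#' if G[r,c]<90 else '+' if hsv[r,c,1]<60 else 'o' if hsv[r,c,1]<125 else '.' for c in range(p[0]-50,p[0]+50)))
E
```

```text
[ 0.50381464 -0.02554815  0.20968702] -101.36738723072843 9.3
tile [ 0.506  -0.0247 -0.2011] -11.521862361379585 [(40, 1.71, 1.08), (40, -0.25, 0.13), (39, -0.25, 0.33), (40, 0.25, 0.15)]
tile [ 0.5061 -0.0247 -0.199 ] -11.402293093850744 [(40, 1.47, 1.04), (40, -0.28, 0.14), (39, -0.26, 0.34), (40, 0.24, 0.15)]
[315 186]
150 ....................................................................................................
153 .....................................oooooooooooooooooooooooooooooo.................................
156 ............o.............o..........oooooooooooooooooooooooooooooo.................................
159 ........o............................oooooooooooooooooooooooooooooo.................................
162 .....................................oooooooooooooooooooooooooooooo.................................
165 .....................................oooo+++++++++++++++++++++ooooo.................................
168 .....................................ooo+++++++++++++++++++++++oooo.................................
171 ....................................o
[... 833 characters left out ...]
......................................................................
198 ....................................................................................................
201 ....................................................................................................
204 ....................................................................................................
207 ....................................................................................................
210 ....................................................................................................
213 ....................................................................................................
```

The tile's top face is level with the jaws and sits at (0.506, -0.025), so I'm going down.

Request:
play_rows --steps "0.1 0 -4 0 0 0;0.1 0 -8 0 0 0;0.1 0 -11 0 0 0;0.1 0 -14 0 0 0;0.1 0 -16 0 0 0;0.1 0 -17 0 0 0;0.1 0 -17.5 0 0 0;0.1 0 -17.5 0 0 0;0.1 0 -17.5 0 0 0"

```text
time_s: 10.2
position: [0.5074, -0.0261, 0.0368]
orientation: [[0.98, -0.198, 0.002], [-0.198, -0.98, -0.0], [0.002, -0.0, -1.0]]
wrist_force: [0.2, 0.3, -0.0]
finger_gap: 0.0654
grip_force: 0.0
```

Request:
play_rows --steps "0 0 0 0 0 0;0 0 0 0 0 0;0 0 0 0 0 0;0 0 0 0 0 0;0 0 0 0 0 0" --jaw 0 --grip_force 40

```text
time_s: 10.7
position: [0.5069, -0.0259, 0.0364]
orientation: [[0.98, -0.198, 0.002], [-0.198, -0.98, -0.0], [0.002, -0.0, -1.0]]
wrist_force: [-0.5, 0.8, 6.3]
finger_gap: 0.0354
grip_force: 40.0
```

Request:
play_rows --steps "0 0 3 0 0 0;0 0 7 0 0 0;0 0 11 0 0 0;-0.3 -2 15 0 0 0;-1 -6 16 0 0 0.5;-1.7 -10 16 0 0 0.5;-2.4 -14 16 0 0 0.5;-3.1 -18 16 0 0 0.5;-3.6 -21 16 0 0 0.5;-3.9 -22.3 16 0 0 0.5;-3.9 -22.3 16 0 0 0.5;-3.9 -22.3 16 0 0 0.5"

```text
time_s: 11.9
position: [0.4668, -0.2477, 0.1952]
orientation: [[0.982, -0.19, -0.001], [-0.19, -0.982, 0.002], [-0.001, -0.001, -1.0]]
wrist_force: [-0.6, 0.2, -2.3]
finger_gap: 0.0357
grip_force: 40.4
```

Request:
play_rows --steps "0 0 -3 0 0 0;0 0 -5 0 0 0;0 0 -7 0 0 0;0 0 -9 0 0 0;0 0 -10.2 0 0 0;0 0 -10.2 0 0 0;0 0 -10.2 0 0 0;0 0 -10.2 0 0 0"

```text
time_s: 12.7
position: [0.468, -0.2491, 0.0946]
orientation: [[0.982, -0.189, 0.002], [-0.189, -0.982, -0.001], [0.002, 0.001, -1.0]]
wrist_force: [-0.2, 0.8, -1.2]
finger_gap: 0.0354
grip_force: 40.4
```

```bash
python3 - <<'E'
from h import *
s=sense(); R=s['orientation']; print(s['position'],np.degrees(np.arctan2(R[1,1],R[0,1])),s['time_s'],s['finger_gap'],s['grip_force'])
S=shot('side'); save(S,'s8'); T=shot('top'); save(T,'t8'); f=shot('wrist'); save(f,'w8')
c=lambda fr,x,y,w,h,k:cv2.resize(fr['pixels'][y:y+h,x:x+w],None,fx=k,fy=k,interpolation=cv2.INTER_CUBIC)
A=c(S,330,200,130,150,4); B=c(f,250,30,160,340,600/340)[:600]
cv2.imwrite('pics/fin.png',np.hstack([A,np.vstack([B,np.zeros((max(0,600-B.shape[0]),B.shape[1],3),np.uint8)])[:600]]));print(A.shape,B.shape)
P=[[.467,-.249,z] for z in(.058,.11,.162)]; print(proj(S,P),proj(f,P))
E
```

```text
[ 0.46804476 -0.24905839  0.09457202] -100.9012156843439 12.7 0.035428998655818264 40.445424914360046
(600, 520, 3) (600, 282, 3)
[[398.59495655 283.01290793]
 [402.03124307 262.52205926]
 [405.77558532 240.1942499 ]] [[316.98245903 212.4548382 ]
 [316.80727674 239.43876161]
 [316.48150518 289.61846295]]
```

View pics/fin.png

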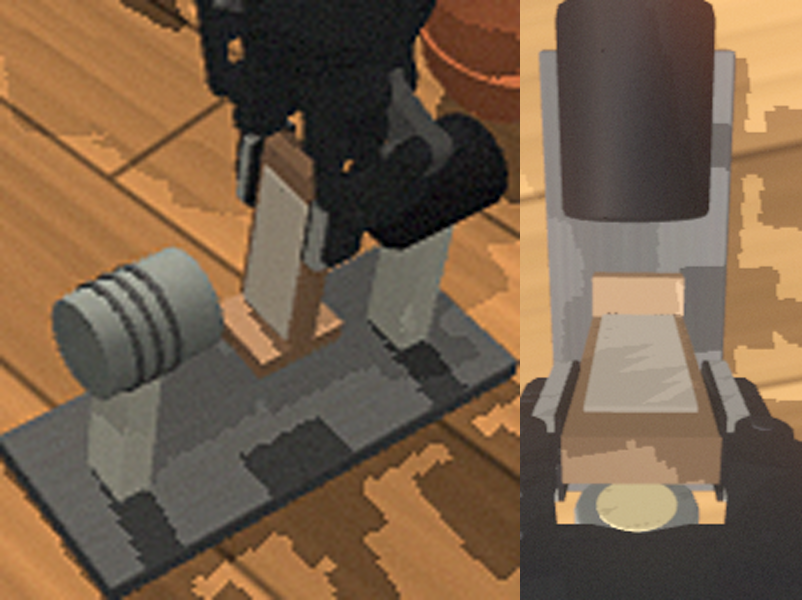

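The last check shows the tile upright between lamp and meter. The centre of its -x glaze is at side-crop (277,251), where I expected (276,250). In the wrist view, the meter, tile and lens centres agree to about 1 mm, and the jaws are on the bare edges only. Handing in.

```bash
python3 -c "
from cell import sign_off
print(sign_off())"
```

```text
the job is handed in; nothing more can be done
None
```

I turned the dimmer knob's pointer to the long thick mark, then gripped the tall tile by its bare edges and handed in with it held upright, square to the beam and midway between lamp and meter; camera checks put it within about 1 mm of centre across the beam.

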